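Unlock the steel box and hold the key turned

TASK

Unlock the grey steel lock box: take the larger of the two keys (the one with the wide bow) out of the wooden stand, turn it so that its bit lines up with the slot of the keyhole in the lid, push it gently but fully home past the sticky pins (wiggle it a little if it binds), and only then turn it a quarter turn clockwise. The lock springs back by itself, so finish while still gripping the key and holding it turned and fully in; leave the small key and everything else where they are.

Things in the scene. Friction and masses are not known exactly. Their poses are not given: they have to be found in the camera images.
- key_bow (a point): Centre of the large key's bow (flat grip plate 36 mm wide along x, 10 thick along y, 38 high, 4 mm nub on its bit-side edge); grip it here. Loose steel key, 60 g, 82 mm long, standing bow up in the wooden stand. Axes: z up the barrel, x towards the bit. This point is 63 mm above the key's tip, 19 above the bow's underside.
- key_tip (a point): Lower tip of the large key, on the barrel's axis, 63 mm below key_bow, same axes. Round barrel 10 mm in diameter with a conical tip; one flat bit, 5 mm thick, stands out along x to 14 mm from the axis, from 3.5 to 24 mm above the tip, with a V-shaped lower edge. A collar 20 mm in diameter lies 36 to 40 mm above the tip.
- small_key_bow (a point): Centre of the bow of the smaller key, which stays in the other pocket of the stand: bow 22 mm wide, 10 thick, 28 high; this point 58 mm above its tip. Same axes as the large key.
- key_stand: Fixed wooden stand, 140 mm along x, 52 along y, 46 high; origin under its middle on the worktop, +x roughly to the robot's right (-y of the world). Two keyhole-shaped pockets 40 mm deep, 35 mm either side of the middle along x, hold the keys upright on their collars (1.2 mm play), bits towards +x, tips 10 mm above the worktop. A key comes out straight up.
- lock_box: Fixed grey steel box, 150 mm along x, 200 along y, 62 high; origin under its middle on the worktop, +x roughly away from the robot. In the middle of its lid a steel bezel, 66 mm outside and 36 inside diameter, stands 3 mm above the lid round a brass plug. Dark bezel marks: far side (+x, slot at the start) and right (-y, a quarter turn clockwise).
- keyway (a point): Keyhole's centre in the plug's face, 62 mm above the worktop. Turns with the plug: z up, x along the slot for the bit. Barrel hole 12.4 mm wide; slot 7 mm wide, reaching 15.5 mm from the axis; 28 mm deep, flat floor. Two sprung pins stand into the slot from both sides, 8 and 16 mm down, and resist with 5 to 15 N while the bit pushes past.
- keyway_floor (a point): Centre of the keyway's floor, 28 mm below keyway, same axes. The key is fully home when its tip rests here; key_bow then is 35 mm above keyway and the collar 8 mm above the plug's face.
- lock_plug (a joint): Turn of the brass plug in rad: 0 at the start, growing clockwise seen from above, stop at 1.66 (a quarter turn is 1.57). A spring of 0.01 to 0.07 N m turns it back to 0 when the key is let go. The bit has about 0.1 rad of play in the slot, so the key must turn that much farther than the plug.
- ramekin: White ramekin, 62 mm wide, 36 mm high, loose bystander; origin under its middle.
- cutter: Round tin biscuit cutter, 64 mm wide, 21 mm high, loose bystander; origin under its middle.
- teaspoon: Teaspoon, 130 mm long, loose bystander; origin under its middle.
- measure: Steel measuring cup with a handle, 139 mm long, 33 mm high, loose bystander; origin under its middle.
There are look-alikes about, which are no part of the job. Leave any yellow look-alike of the part that bears key_bow alone.

How it is judged:
By the outcome, as a careful person would: the job done as asked, in the order asked, and still so for the second after the job is handed in, while the arm keeps its last pose, push and grip.
It also fails if it takes over 54 s, if anything falls off the work surface, if the arm or the gripper's body presses on something with over 40 N, if the wrist force passes 120 N, or if a joint passes its speed limit or range.

ROBOT

A 6-joint arm with a two-finger parallel gripper is mounted at the origin on a cart in front of the work surface, level with it; the furniture and walls round the work are solid. World frame = base frame: x ahead of the robot, y to its left, z up, the work surface at z = 0. Lengths are in m, angles in rad, forces in N, time in s.
With the tool pointing down it reaches from about 0.35 to 0.725 m from the base axis. Payload 4.3 kg.
Tool frame: the origin (TCP) lies at the very end of the fingers, on their centre line; the grasp point (between the pads) lies 19 mm behind it; z points along the fingers, y is the line along which they close (so a half turn about z gives the same grasp; the last joint's range is limited). The gripper opens to 85 mm and grips with 20 to 120 N. Pads are 22 mm wide; open, the fingers measure 114 mm over their backs; the gripper's body (76 mm by 85 mm) begins 54 mm behind the grasp point. The pads swing forward as they close: fully open they stand 13 mm farther back than shut.
Start: joints at [0.991, 0.377, 0.081, 1.274, 0, 1.46], TCP at [0.26, 0.513, 0.231] pointing down, gripper open.
Joint ranges: [-2.72, 2.72], [-0.84, 1.66], [-1.02, 1.22], [-1.77, 2.12], [-1.37, 1.28], [-3.14, 3.14]. Speed limits (rad/s): [2.57, 2.57, 3.14, 3.14, 3.14, 3.14].

INTERFACE

Orientations are given as a unit quaternion [x, y, z, w].
In Python, from station import ctrl gives the robot as it stands.
- The arm moves only by the tool jog_arm, never from a script. Its argument "series" is a list of rows, each a list of 7 numbers: the shift along the tool's x, y, z in mm, then the turn, a rotation vector about the tool's x, y, z in degrees, then the finger opening in mm, from 0 to 85.4. In form: [[tx, ty, tz, ax, ay, az, gripper], ...]. A call has 1 to 20 rows; each row shifts and turns the commanded pose from where the row before left it, along the tool's axes as they then stand; what a row does not reach is not made up. A row lasts 1/12 s, in which the tool goes at most 41.7 mm and 7.16 degrees, less where a joint would pass 70% of its speed; a pose out of reach is approached as far as the arm can. A call is refused whole if a number of a shift passes 41.7 or a number of a turn 7.16, either way. A call with a gripper value outside its range is refused whole. The fingers move at their own pace and stop on an object; the grip force is fixed at half the most. Time passes only in rows, so rows that do not move let the fingers close. It gives the time, the measured TCP pose, the force, the opening and the grip force at its end, in the units of the state.
- ctrl.read_state(): the state, without advancing time (a new reading comes with each control period).
- ctrl.capture(name): name is "scene" or "top" or "wrist"; returns the picture (384x512x3 uint8, blue, green, red); there is no depth.
- ctrl.camera_info(name): a dict with "fx", "fy", "cx", "cy" (pixels), "cam_to_world" (4x4, takes a point from camera to world coordinates). Camera axes: x right, y up, looking along -z (the intrinsics and any distortion apply to the point x, -y, -z); pixel columns grow to the right and rows downward; lengths in m; the calibration is good to about 2 mm. A picture is of the moment at which its call begins: read the wrist's pose just before it. camera_info takes no time and is no camera call; for the wrist camera it gives the pose at the moment of the call.
- ctrl.finish_job(): hands the job in; it is judged then, once.
The state is a dict: "time_s": time; "q": joint angles; "joint_velocities": joint speeds; "tau": joint torques, N m; "ee_pos": TCP position; "tcp_rot": TCP orientation; "force": force on the tool from outside, world axes, zero at the start; "torque": the same for the moment, N m; "width": opening from 0.0 (shut) to 1.0 (fully open); "finger_force": force on a finger pad.
Only numpy, scipy, OpenCV 4.12 (cv2) and the standard library are available. Lean on these libraries where they do the work, as an engineer would, in place of code of your own. Each camera call takes 0.05 s, during which the arm holds its last target. There are 200 camera calls.

## Working session

There is one attempt and no reset: what is moved stays moved. The work goes in short steps, Python scripts to look and compute and a tool call to move; the robot and the scene stay as the last step left them, time stands still between calls to the robot, and variables do not carry over. Pictures are saved under pics/ and viewed, at most 13 in all, crops included, and the job is handed in when it is done.

Besides the shell and the picture viewer there is one more tool, called after "Call:" as name(argument=value, ...), one argument or row to a line, values as JSON. jog_arm: Moves the arm, as the interface text tells. Its arguments: {"type":"object","properties":{"series":{"type":"array"}},"required":["series"]}

```bash
ls; mkdir -p pics
cat > h.py <<'E'
import numpy as np, cv2
from station import ctrl
from scipy.spatial.transform import Rotation as R
def ray(ci,u,v):
    M=np.array(ci["cam_to_world"]); d=M[:3,:3]@np.array([(u-ci["cx"])/ci["fx"],-(v-ci["cy"])/ci["fy"],-1.0])
    return M[:3,3],d
def onz(ci,u,v,z):
    o,d=ray(ci,u,v); return o+d*(z-o[2])/d[2]
def px(ci,p):
    M=np.array(ci["cam_to_world"]); c=M[:3,:3].T@(np.array(p)-M[:3,3])
    return ci["cx"]-ci["fx"]*c[0]/c[2], ci["cy"]+ci["fy"]*c[1]/c[2]
E
python3 - <<'E'
from h import *
s=ctrl.read_state(); print({k:np.round(v,3).tolist() for k,v in s.items()})
for n in("scene","top"):
    ci=ctrl.camera_info(n); print(n,{k:np.round(v,4).tolist() if not isinstance(v,str) else v for k,v in ci.items()})
    im=ctrl.capture(n); cv2.imwrite(f"pics/{n}0.png",im)
    cv2.imwrite(f"pics/{n}0b.png",cv2.resize(im,(800,600),interpolation=cv2.INTER_CUBIC))
E
```

```text
pics
{'time_s': 0.0, 'q': [0.991, 0.378, 0.08, 1.274, -0.0, 1.46], 'joint_velocities': [-0.0, 0.0, 0.0, -0.0, 0.001, -0.0], 'tau': [-0.001, -46.36, 26.988, 0.021, -0.0, 0.0], 'ee_pos': [0.26, 0.512, 0.23], 'tcp_rot': [0.233, 0.973, -0.001, -0.0], 'force': [-0.748, -0.179, 0.379], 'torque': [-0.03, 0.012, 0.024], 'finger_force': 0.0, 'width': 1.001}
scene {'fx': 420.0432, 'fy': 420.0432, 'cx': 257.2243, 'cy': 188.7033, 'cam_to_world': [[0.6033, 0.3423, -0.7203, -0.6019], [-0.7975, 0.2668, -0.5411, -0.7871], [0.007, 0.9009, 0.434, 0.7073], [0.0, 0.0, 0.0, 1.0]]}
top {'fx': 425.0831, 'fy': 425.0831, 'cx': 256.1029, 'cy': 199.8971, 'cam_to_world': [[0.0241, 0.993, -0.1152, 0.3072], [-0.9997, 0.0245, 0.0025, 0.0338], [0.0053, 0.1151, 0.9933, 1.2384], [0.0, 0.0, 0.0, 1.0]]}
```

View pics/top0b.png

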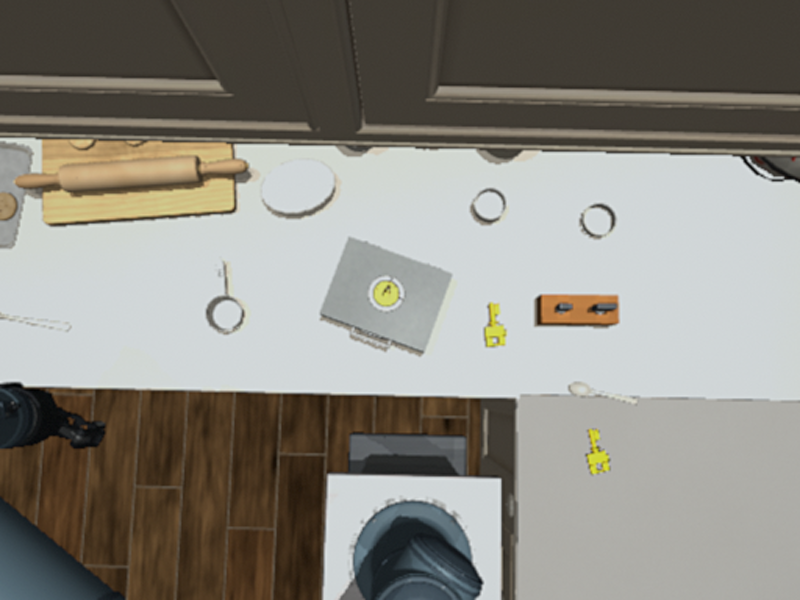

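View pics/scene0b.png

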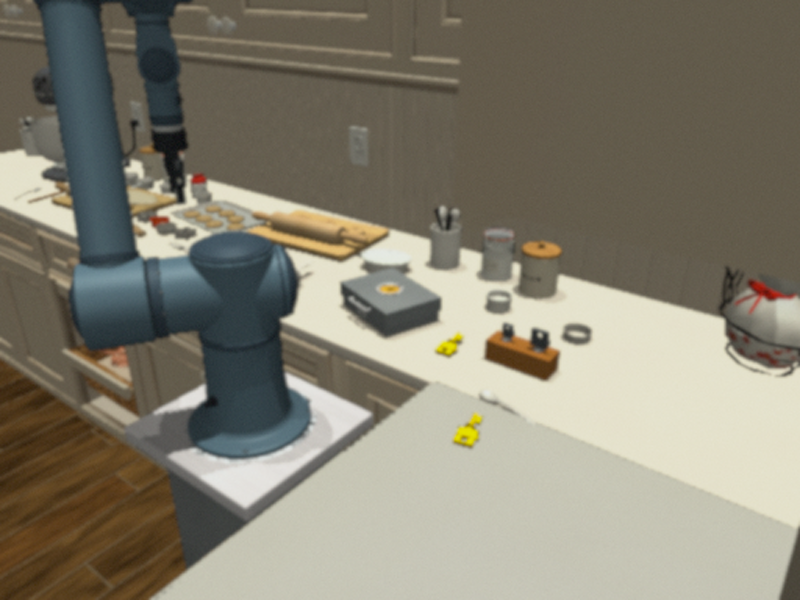

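The top view shows the stand at about (578,310), with the large key at (605,307) and the small one at (563,307). The lock box is at (387,293) with its brass plug. The flat yellow keys are look-alikes. The scene view agrees.

Run:
```python
from h import *
im=cv2.imread("pics/top0.png"); ci=ctrl.camera_info("top"); k=512/800
hsv=cv2.cvtColor(im,cv2.COLOR_BGR2HSV)
def rect(m,z,roi):
    x0,y0,x1,y1=[int(a*k) for a in roi]; mm=np.zeros_like(m); mm[y0:y1,x0:x1]=m[y0:y1,x0:x1]
    c=max(cv2.findContours(cv2.morphologyEx(mm,cv2.MORPH_CLOSE,np.ones((5,5))),cv2.RETR_EXTERNAL,cv2.CHAIN_APPROX_NONE)[0],key=cv2.contourArea)[:,0]
    P=np.array([onz(ci,u,v,z)[:2] for u,v in c],np.float32); print(np.round(cv2.minAreaRect(P),3) if 0 else cv2.minAreaRect(P))
H,S,V=cv2.split(hsv)
rect(((H<20)&(S>120)&(V>60)).astype(np.uint8),.046,(525,280,635,340))
rect(((V>60)&(V<185)&(S<60)).astype(np.uint8),.062,(310,230,460,365))
rect(((H>20)&(H<35)&(S>120)).astype(np.uint8),.065,(360,270,415,315))
for u,v in((605,307),(563,307)): print(onz(ci,u*k,v*k,.085))
```

```text
((0.45896610617637634, -0.29209238290786743), (0.05130476877093315, 0.13875538110733032), 1.4108054637908936)
((0.46808743476867676, 0.0611623078584671), (0.1986069679260254, 0.17511072754859924), 71.30731201171875)
((0.4774816036224365, 0.05841732770204544), (0.039766423404216766, 0.03960280120372772), 46.26127243041992)
[ 0.45927966 -0.3278195   0.085     ]
[ 0.45745506 -0.25413205  0.085     ]
```

```bash
cat >> h.py <<'E'
def tool(dst,yaw=None):
    "remaining world move to dst as tool-axes mm; yaw of tool x"
    s=ctrl.read_state(); r=R.from_quat(s["tcp_rot"]); x=r.as_matrix()[:,0]; y0=np.degrees(np.arctan2(x[1],x[0]))
    print("t",round(float(s["time_s"]),2),"tcp",np.round(s["ee_pos"],4),"tool mm",np.round(r.inv().apply(np.array(dst)-s["ee_pos"])*1000,1),
     "yaw",round(y0,2),"turn az",None if yaw is None else round((y0-yaw+180)%360-180,2),"zaxis",np.round(r.as_matrix()[:,2],4),"F",np.round(s["force"],1),"T",np.round(s["torque"],2),"w",round(float(s["width"])*85.4,1),"ff",np.round(s["finger_force"],1),"q6",np.round(s["q"][5],2))
E
python3 - <<'E'
from h import *
ci=ctrl.camera_info("wrist"); s=ctrl.read_state(); M=np.array(ci["cam_to_world"]); r=R.from_quat(s["tcp_rot"])
print(ci["fx"],ci["cx"],ci["cy"],r.inv().apply(M[:3,3]-s["ee_pos"]),np.round(r.inv().as_matrix()@M[:3,:3],3), [k for k in ci])
tool((.45,.06,.25),161)
E
```

```text
321.68623513281074 254.78947177762092 190.03052379163276 [ 0.08361394  0.00028192 -0.14175487] [[ 0.001  0.948  0.32 ]
 [ 1.    -0.001 -0.002]
 [-0.001  0.32  -0.948]] ['fx', 'fy', 'cx', 'cy', 'cam_to_world']
t 0.1 tcp [0.26   0.5122 0.2305] tool mm [-374.1 -317.3  -19.1] yaw 153.08 turn az -7.92 zaxis [-0.001  -0.0015 -1.    ] F [0.2 0.2 0.2] T [ 0.07 -0.04 -0.02] w 85.4 ff 0.0 q6 1.46
```

Call:
jog_arm(
  series=[
    [-14, -10, 1, 0, 0, 0, 85],
    [-26, -20, 2, 0, 0, 0, 85],
    [-26, -20, 2, 0, 0, 0, 85],
    [-26, -20, 2, 0, 0, 0, 85],
    [-26, -20, 2, 0, 0, 0, 85],
    [-26, -20, 2, 0, 0, 0, 85],
    [-26, -20, 2, 0, 0, 0, 85],
    [-26, -20, 2, 0, 0, 0, 85],
    [-26, -20, 2, 0, 0, 0, 85],
    [-26, -20, 2, 0, 0, 0, 85],
    [-26, -20, 2, 0, 0, 0, 85],
    [-26, -20, 2, 0, 0, 0, 85],
    [-26, -20, 2, 0, 0, 0, 85],
    [-26, -20, 2, 0, 0, 0, 85],
    [-26, -20, 2, 0, 0, 0, 85],
    [-21, -16, 1, 0, 0, 0, 85],
    [0, 0, 0, 0, 0, -4, 85],
    [0, 0, 0, 0, 0, -4, 85],
    [0, 0, 0, 0, 0, 0, 85],
    [0, 0, 0, 0, 0, 0, 85],
  ],
)

```text
time_s: 1.77
ee_pos: [0.4772, 0.0592, 0.2009]
tcp_rot: [0.165, 0.986, -0.0, -0.0]
force: [-0.0, -0.3, -0.6]
width: 0.993
finger_force: 0.0
```

Run:
```python
from h import *
tool((.46,-.327,.17),91.4)
np.save("box_M.npy",ctrl.camera_info("wrist")["cam_to_world"])
im=ctrl.capture("wrist"); cv2.imwrite("pics/box1.png",im); cv2.imwrite("pics/box1b.png",cv2.resize(im,(800,600),interpolation=cv2.INTER_CUBIC))
```

```text
t 1.77 tcp [0.4772 0.0592 0.2009] tool mm [-109.7 -370.7   30.9] yaw 160.97 turn az 69.57 zaxis [-9.e-04  1.e-04 -1.e+00] F [-0.  -0.3 -0.6] T [0.05 0.02 0.02] w 84.8 ff 0.0 q6 0.32
```

View pics/box1b.png

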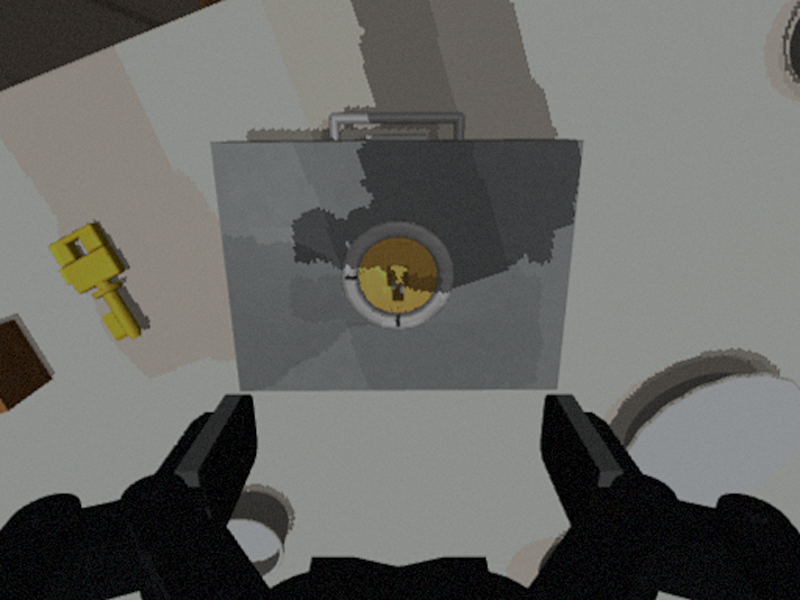

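The wrist view shows the plug centred at about (398,275). The keyhole barrel is at (398,268), the slot runs down (far side) to (398,298), and the lid edges look level.

Run:
```python
from h import *
im=cv2.imread("pics/box1.png"); ci=dict(ctrl.camera_info("wrist")); ci["cam_to_world"]=np.load("box_M.npy"); k=.64
H,S,V=cv2.split(cv2.cvtColor(im,cv2.COLOR_BGR2HSV))
m=((H>15)&(H<36)&(S>110)).astype(np.uint8); m[:,:200]=0
c=max(cv2.findContours(m,cv2.RETR_EXTERNAL,cv2.CHAIN_APPROX_NONE)[0],key=cv2.contourArea); c=cv2.convexHull(c)
e=cv2.fitEllipse(c); print("plug px",e); p=onz(ci,*e[0],.062); print("plug",p, "diam mm",np.array(e[1])/ci["fx"]*(ci["cam_to_world"][2,3]-.062)*1000)
C=cv2.minEnclosingCircle(np.array([onz(ci,*q,.062)[:2]*1000 for q in c[:,0]],np.float32)); print(C)
# lid far/near edges: fit lines
g=cv2.GaussianBlur(V,(3,3),0).astype(int)
for a,b,r0,r1 in((150,350,240,256),(150,205,84,96)):
    us=np.arange(a+10,b); vs=[r0+np.argmax(np.abs(np.diff(g[r0:r1,u]))) for u in us]
    s,i=np.polyfit(us,vs,1); r=np.abs(vs-(s*us+i)); s,i=np.polyfit(us[r<1.5],np.array(vs)[r<1.5],1)
    A=onz(ci,a,s*a+i,.062);B=onz(ci,b,s*b+i,.062); print("edge yaw",np.degrees(np.arctan2(*(B-A)[1::-1])),(A+B)/2)
cv2.imwrite("pics/kh.png",cv2.resize(im[150:205,220:290],None,fx=8,fy=8,interpolation=cv2.INTER_CUBIC))
for z in(.062,.065): print(onz(ci,398*k,268*k,z), onz(ci,398*k,300*k,z))
for n,(u,v) in dict(far=(398,320),right=(350,276)).items(): q=onz(ci,u*k,v*k,.065);print(n,q,np.degrees(np.arctan2(*(q-p)[1::-1])))
```

```text
plug px ((254.05715942382812, 175.70936584472656), (48.44607162475586, 50.06276321411133), 91.30506896972656)
plug [0.47474729 0.06028104 0.062     ] diam mm [42.2851842 43.6962811]
((475.4073486328125, 60.10540008544922), 22.958114624023438)
edge yaw 71.36485251293028 [0.54393803 0.03223174 0.062     ]
edge yaw 74.30568702986531 [0.38405011 0.02395457 0.062     ]
[0.47122189 0.0621277  0.062     ] [0.48972216 0.0557739  0.062     ]
[0.47044489 0.06239195 0.065     ] [0.48874748 0.05610604 0.065     ]
far [0.50059097 0.05203847 0.065     ] -17.689544474636534
right [0.46597756 0.03474559 0.065     ] -108.954180291371
```

View pics/kh.png

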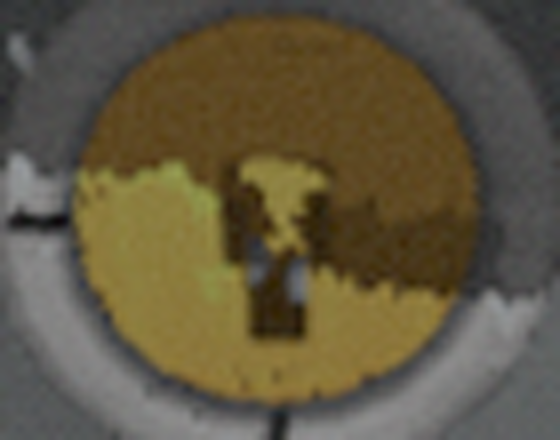

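The crop shows the barrel hole centred at about full-frame px (254.4,175.6), matching the plug centre, with the slot end at v≈192. That puts the keyway at about (0.4747, 0.0603) with slot yaw about -18.6°. Next is the stand.

Call:
jog_arm(
  series=[
    [-5, -15, 1, 0, 0, 0, 85],
    [-9, -31, 2.6, 0, 0, 0, 85],
    [-9, -31, 2.6, 0, 0, 0, 85],
    [-9, -31, 2.6, 0, 0, 0, 85],
    [-9, -31, 2.6, 0, 0, 0, 85],
    [-9, -31, 2.6, 0, 0, 0, 85],
    [-9, -31, 2.6, 0, 0, 0, 85],
    [-9, -31, 2.6, 0, 0, 0, 85],
    [-9, -31, 2.6, 0, 0, 0, 85],
    [-9, -31, 2.6, 0, 0, 0, 85],
    [-9, -31, 2.6, 0, 0, 0, 85],
    [-9, -31, 2.6, 0, 0, 0, 85],
    [-5.7, -14.7, 1.3, 0, 0, 0, 85],
    [0, 0, 0, 0, 0, 7, 85],
    [0, 0, 0, 0, 0, 7, 85],
    [0, 0, 0, 0, 0, 7, 85],
    [0, 0, 0, 0, 0, 7, 85],
    [0, 0, 0, 0, 0, 7, 85],
    [0, 0, 0, 0, 0, 7, 85],
    [0, 0, 0, 0, 0, 7, 85],
  ],
)

```text
time_s: 3.48
ee_pos: [0.4613, -0.3264, 0.1703]
tcp_rot: [0.561, 0.828, 0.0, -0.0]
force: [-0.5, -0.4, 0.4]
width: 0.995
finger_force: 0.0
```

Call:
jog_arm(
  series=[
    [0, 0, 0, 0, 0, 7, 85],
    [0, 0, 0, 0, 0, 7, 85],
    [0, 0, 0, 0, 0, 6.6, 85],
    [0, 0, 0, 0, 0, 0, 85],
    [0, 0, 0, 0, 0, 0, 85],
  ],
)

```text
time_s: 3.9
ee_pos: [0.4613, -0.3265, 0.1703]
tcp_rot: [0.697, 0.717, 0.0, -0.0]
force: [0.4, -0.6, -1.1]
width: 0.999
finger_force: 0.0
```

Run:
```python
from h import *
tool((.46,-.327,.17),91.4)
np.save("st_M.npy",ctrl.camera_info("wrist")["cam_to_world"])
im=ctrl.capture("wrist"); cv2.imwrite("pics/st1.png",im); cv2.imwrite("pics/st1b.png",cv2.resize(im,(800,600),interpolation=cv2.INTER_CUBIC))
```

```text
t 3.9 tcp [ 0.4613 -0.3265  0.1703] tool mm [-0.4 -1.3  0.3] yaw 91.65 turn az 0.25 zaxis [-1.e-04  2.e-04 -1.e+00] F [ 0.4 -0.6 -1.1] T [-0.02  0.01 -0.  ] w 85.3 ff 0.0 q6 0.81
```

View pics/st1b.png

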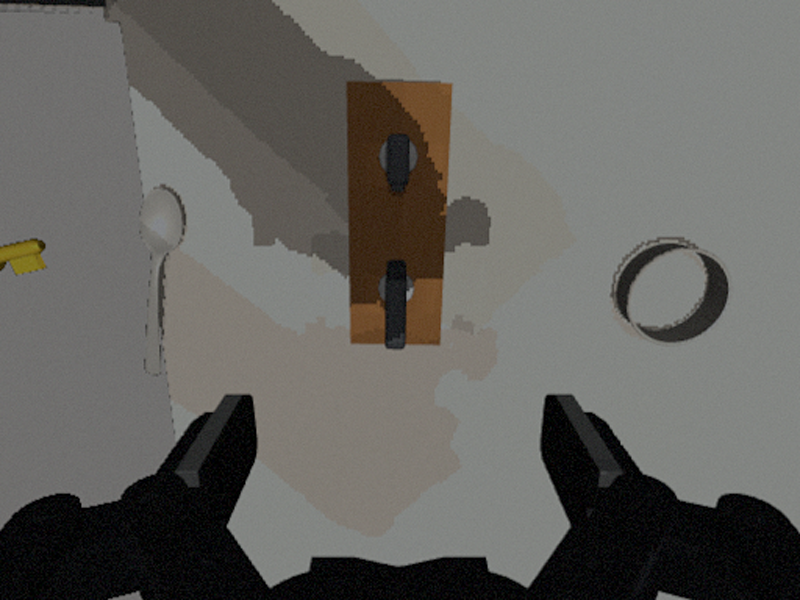

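The wrist view shows the stand from (347,82) to (440,344), with the large bow at (387–406, 260–348) and the small bow at (398,162). The picture is aligned with the key plane.

Run:
```python
from h import *
im=cv2.imread("pics/st1.png"); ci=dict(ctrl.camera_info("wrist")); ci["cam_to_world"]=np.load("st_M.npy"); k=.64
H,S,V=cv2.split(cv2.cvtColor(im,cv2.COLOR_BGR2HSV))
m=((H<20)&(S>120)&(V>35)).astype(np.uint8); m[:,:200]=0;m[:,310:]=0
m=cv2.morphologyEx(m,cv2.MORPH_OPEN,np.ones((3,3)))
c=np.concatenate([q for q in cv2.findContours(m,cv2.RETR_EXTERNAL,cv2.CHAIN_APPROX_NONE)[0] if cv2.contourArea(q)>50])[:,0]
r=cv2.minAreaRect(np.array([onz(ci,*q,.046)[:2]*1000 for q in c],np.float32)); print("stand",r)
d=((V<75)&(S<90)).astype(np.uint8); d[:,:225]=0; d[:,285:]=0
for n,a,b in(("big",165,224),("small",84,124)):
    D=d.copy(); D[:a]=0; D[b:]=0; q=max(cv2.findContours(D,cv2.RETR_EXTERNAL,cv2.CHAIN_APPROX_NONE)[0],key=cv2.contourArea); print(n,cv2.boundingRect(q),cv2.minAreaRect(q))
    x,y,w,h=cv2.boundingRect(q); z=.092 if n=="big" else .082
    for v in(y+.5*h,y+h-1): print(onz(ci,x+(w-1)/2,v,z))
```

```text
stand ((458.6762390136719, -291.3723449707031), (51.065555572509766, 138.5131072998047), 0.7882391810417175)
big (242, 166, 23, 57) ((251.20913696289062, 194.1778106689453), (21.765899658203125, 56.277076721191406), 8.365885734558105)
[ 0.4589963  -0.32076939  0.092     ]
[ 0.45961462 -0.34252089  0.092     ]
small (242, 86, 26, 37) ((253.060546875, 102.69895935058594), (25.117647171020508, 35.05882263183594), 28.07248878479004)
[ 0.45820917 -0.25820925  0.082     ]
[ 0.45856613 -0.27014288  0.082     ]
```

Call:
jog_arm(
  series=[
    [0, -2, 0, 0, 0, 0.5, 85],
    [0, 0, 15, 0, 0, 0, 85],
    [0, 0, 15, 0, 0, 0, 70],
    [0, 0, 15, 0, 0, 0, 60],
    [0, 0, 15, 0, 0, 0, 50],
    [0, 0, 15, 0, 0, 0, 50],
    [0, 0, 15, 0, 0, 0, 50],
    [0, 0, 10, 0, 0, 0, 50],
    [0, 0, 8, 0, 0, 0, 50],
    [0, 0, 5, 0, 0, 0, 50],
    [0, 0, 2, 0, 0, 0, 50],
    [0, 0, 0, 0, 0, 0, 50],
  ],
)

```text
time_s: 4.95
ee_pos: [0.4592, -0.327, 0.0553]
tcp_rot: [0.701, 0.713, 0.0, -0.0]
force: [-0.5, 0.0, -0.1]
width: 0.587
finger_force: 0.0
```

Call:
jog_arm(
  series=[
    [0, 0, 0, 0, 0, 0, 30],
    [0, 0, 0, 0, 0, 0, 20],
    [0, 0, 0, 0, 0, 0, 14],
    [0, 0, 0, 0, 0, 0, 8],
    [0, 0, 0, 0, 0, 0, 4],
    [0, 0, 0, 0, 0, 0, 0],
    [0, 0, 0, 0, 0, 0, 0],
    [0, 0, 0, 0, 0, 0, 0],
    [0, 0, 0, 0, 0, 0, 0],
    [0, 0, 0, 0, 0, 0, 0],
  ],
)

```text
time_s: 5.78
ee_pos: [0.4595, -0.3274, 0.056]
tcp_rot: [0.701, 0.713, 0.0, 0.001]
force: [-0.7, 0.7, 5.8]
width: 0.107
finger_force: 58.5
```

Run:
```python
from h import *
tool((.4593,-.3264,.055),91.1)
```

```text
t 5.78 tcp [ 0.4595 -0.3274  0.056 ] tool mm [ 1.  -0.2  1. ] yaw 90.98 turn az -0.12 zaxis [ 8.e-04 -8.e-04 -1.e+00] F [-0.7  0.7  5.8] T [ 0.08  0.11 -0.05] w 9.2 ff 58.5 q6 0.82
```

Call:
jog_arm(
  series=[
    [0, 0, -2, 0, 0, 0, 0],
    [0, 0, -5, 0, 0, 0, 0],
    [0, 0, -6, 0, 0, 0, 0],
    [0, 0, -7, 0, 0, 0, 0],
    [0, 0, -7, 0, 0, 0, 0],
    [0, 0, -7, 0, 0, 0, 0],
    [0, 0, -7, 0, 0, 0, 0],
    [0, 0, -9, 0, 0, 0, 0],
    [0, 0, -10, 0, 0, 0, 0],
    [0, 0, -10, 0, 0, 0, 0],
    [0, 0, -10, 0, 0, 0, 0],
    [0, 0, -10, 0, 0, 0, 0],
    [0, 0, -10, 0, 0, 0, 0],
    [0, 0, -10, 0, 0, 0, 0],
    [0, 0, 0, 0, 0, 0, 0],
  ],
)

```text
time_s: 7.03
ee_pos: [0.4603, -0.328, 0.168]
tcp_rot: [0.701, 0.713, 0.0, 0.002]
force: [1.5, -0.1, 0.3]
width: 0.106
finger_force: 58.5
```

Run:
```python
from h import *
tool((.4747,.0603,.160),161.4)
np.save("k_M.npy",ctrl.camera_info("wrist")["cam_to_world"])
im=ctrl.capture("wrist"); cv2.imwrite("pics/k1.png",im); cv2.imwrite("pics/k1b.png",cv2.resize(im[130:,100:412],(800,651))[:600])
```

```text
t 7.03 tcp [ 0.4603 -0.328   0.168 ] tool mm [388.   21.1   7.1] yaw 90.99 turn az -70.41 zaxis [ 0.003  -0.0025 -1.    ] F [ 1.5 -0.1  0.3] T [ 0.04  0.03 -0.04] w 9.1 ff 58.5 q6 0.82
```

View pics/k1b.png

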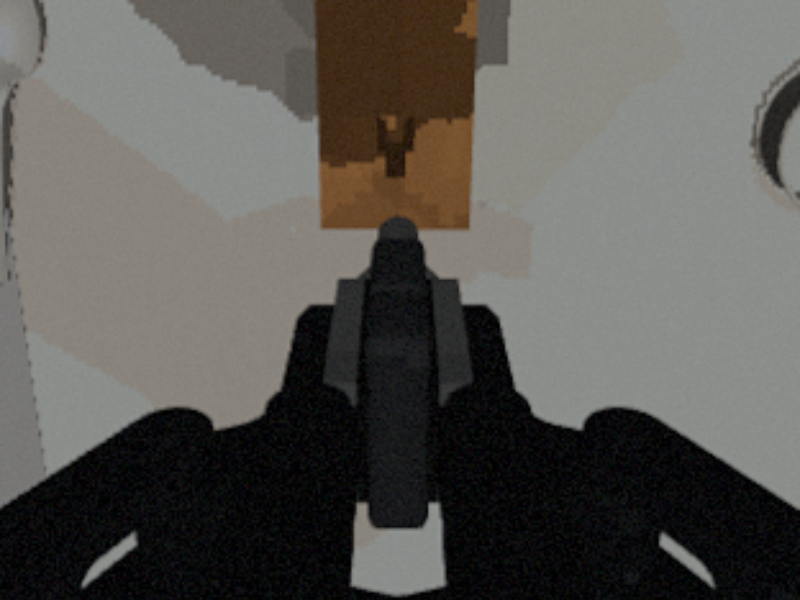

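The key is held upright in the grip. The barrel tip appears at crop (398,217), which is px (255,215) in the full frame. The stand stayed put, with the empty pocket visible.

Run:
```python
from h import *
ci=dict(ctrl.camera_info("wrist")); ci["cam_to_world"]=np.load("k_M.npy"); s=ctrl.read_state(); r=R.from_quat(s["tcp_rot"])
P=lambda *a: np.round(px(ci,s["ee_pos"]+r.apply(np.array(a)/1000)),1)
for x in(-3,0,3): print(x,"tip",P(x,0,45.5),"barrel near edge r5 at 3/5/8 up",P(x+5,0,42.5),P(x+5,0,40.5),P(x+5,0,37.5),"sides",P(x,5,40)[0],P(x,-5,40)[0], "collar",P(x+10,0,9.5),"bow top near",P(x+18,0,-36),"far",P(x-18,0,-36))
V=cv2.imread("pics/k1.png",0)
print(V[206:236,255]); print([(v,np.where(V[v,230:280]<80)[0][[0,-1]]+230) for v in (216,220,224,228,234)])
```

```text
-3 tip [255.6 223.4] barrel near edge r5 at 3/5/8 up [255.6 218.1] [255.6 219.4] [255.7 221.3] sides 263.6 247.6 collar [255.9 234.6] bow top near [256.5 269.3] far [256.2 344.1]
0 tip [255.6 219.1] barrel near edge r5 at 3/5/8 up [255.6 213.6] [255.7 214.9] [255.7 216.8] sides 263.7 247.6 collar [255.9 229.4] bow top near [256.5 262.4] far [256.3 338.4]
3 tip [255.6 214.7] barrel near edge r5 at 3/5/8 up [255.7 209.2] [255.7 210.4] [255.7 212.3] sides 263.7 247.6 collar [255.9 224.1] bow top near [256.5 255.4] far [256.3 332.5]
[72 70 71 72 69 76 80 75 53 34 41 37 39 46 39 46 41 17 18 18 17 18 13 25
 22 17 19 23 30 20]
[(216, array([230, 279])), (220, array([248, 262])), (224, array([246, 263])), (228, array([245, 265])), (234, array([244, 266]))]
```

Call:
jog_arm(
  series=[
    [14, 1.5, 0, 0, 0, 0, 0],
    [28, 1.5, 0, 0, 0, 0, 0],
    [28, 1.5, 0, 0, 0, 0, 0],
    [28, 1.5, 0, 0, 0, 0, 0],
    [28, 1.5, 0, 0, 0, 0, 0],
    [28, 1.5, 0, 0, 0, 0, 0],
    [28, 1.5, 0, 0, 0, 0, 0],
    [28, 1.5, 0, 0, 0, 0, 0],
    [28, 1.5, 0, 0, 0, 0, 0],
    [28, 1.5, 0, 0, 0, 0, 0],
    [28, 1.5, 0, 0, 0, 0, 0],
    [28, 1.5, 0, 0, 0, 0, 0],
    [28, 1.5, 0, 0, 0, 0, 0],
    [26, 1.6, 0, 0, 0, 0, 0],
    [12, 0, 0, 0, 0, 0, 0],
    [0, 0, 0, 0, 0, -5, 0],
    [0, 0, 0, 0, 0, -7, 0],
    [0, 0, 0, 0, 0, -7, 0],
    [0, 0, 0, 0, 0, -7, 0],
    [0, 0, 0, 0, 0, -7, 0],
  ],
)

```text
time_s: 8.75
ee_pos: [0.4723, 0.062, 0.1645]
tcp_rot: [0.467, 0.884, -0.0, -0.001]
force: [-0.7, -0.1, -0.8]
width: 0.111
finger_force: 58.5
```

Call:
jog_arm(
  series=[
    [0, 0, 0, 0, 0, -7, 0],
    [0, 0, 0, 0, 0, -7, 0],
    [0, 0, 0, 0, 0, -7, 0],
    [0, 0, 0, 0, 0, -7, 0],
    [0, 0, 0, 0, 0, -6, 0],
    [0, 0, 0, 0, 0, -3.4, 0],
    [0, 0, 10, 0, 0, 0, 0],
    [0, 0, 12, 0, 0, 0, 0],
    [0, 0, 8, 0, 0, 0, 0],
    [0, 0, 0, 0, 0, 0, 0],
    [0, 0, 0, 0, 0, 0, 0],
  ],
)

```text
time_s: 9.67
ee_pos: [0.4724, 0.0616, 0.1346]
tcp_rot: [0.162, 0.987, -0.0, -0.001]
force: [-0.7, -0.2, 0.1]
width: 0.106
finger_force: 58.5
```

Run:
```python
from h import *
tool((.4747,.0603,.112),161.4)
np.save("b2_M.npy",ctrl.camera_info("wrist")["cam_to_world"])
im=ctrl.capture("wrist"); cv2.imwrite("pics/b2.png",im); cv2.imwrite("pics/b2b.png",cv2.resize(im[120:270,155:355],(800,600),interpolation=cv2.INTER_CUBIC))
```

```text
t 9.67 tcp [0.4724 0.0616 0.1346] tool mm [-2.7 -0.5 22.6] yaw 161.4 turn az 0.0 zaxis [-2.4e-03  2.0e-04 -1.0e+00] F [-0.7 -0.2  0.1] T [ 0.01 -0.04 -0.03] w 9.1 ff 58.5 q6 0.32
```

View pics/b2b.png

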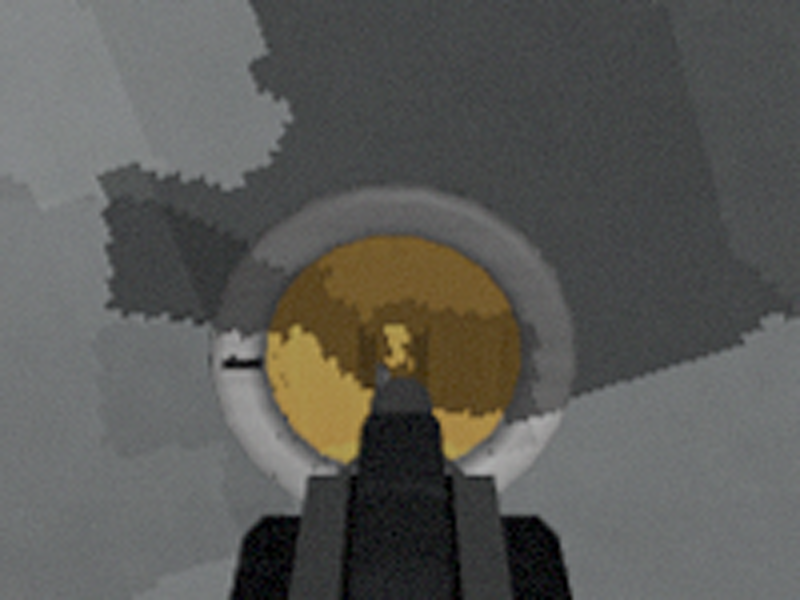

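The hover view shows the plug spanning crop x 267–520 (centre about 393) and the key tip at crop (402,375). The tip is about 1 mm off to the right. Computing the offset.

Run:
```python
from h import *
ci=dict(ctrl.camera_info("wrist")); ci["cam_to_world"]=np.load("b2_M.npy"); s=ctrl.read_state(); r=R.from_quat(s["tcp_rot"])
im=cv2.imread("pics/b2.png"); H,S,V=cv2.split(cv2.cvtColor(im,cv2.COLOR_BGR2HSV))
m=((H>12)&(H<36)&(S>90)).astype(np.uint8); m=cv2.morphologyEx(m,cv2.MORPH_OPEN,np.ones((3,3)))
c=max(cv2.findContours(m,cv2.RETR_EXTERNAL,cv2.CHAIN_APPROX_NONE)[0],key=cv2.contourArea)[:,0]
P=np.array([onz(ci,*q,.062)[:2]*1000 for q in c])
from scipy.optimize import least_squares
# robust circle
f=least_squares(lambda p:np.hypot(P[:,0]-p[0],P[:,1]-p[1])-p[2],[475,60,20],loss="cauchy",f_scale=.4); print("plug circle",f.x, "inliers",(abs(f.fun)<.6).sum(),len(P))
k=np.r_[f.x[:2]/1000,.062]; print("plug px",px(ci,k))
g=im[:,:,1].astype(int)
for v in (216,218,220): print(v,V[v,242:270].tolist(), H[v,242:270].tolist())
print("V col", V[206:226,255].tolist())
for x in(-1,0,1): print(x,[np.round(px(ci,s["ee_pos"]+r.apply(np.array(a)/1000)),1).tolist() for a in((x+5,0,42.5),(x+5,0,40.5),(x,5,40),(x,-5,40))])
print("keyway in tool mm",r.inv().apply(k-s["ee_pos"])*1000)
```

```text
plug circle [474.97827534  60.17374994  22.47801332] inliers 144 204
plug px (np.float64(252.9283023061296), np.float64(208.91344851193958))
216 [170, 169, 157, 100, 63, 61, 61, 60, 68, 55, 54, 57, 60, 51, 57, 61, 55, 54, 55, 67, 87, 92, 95, 91, 89, 93, 87, 87] [22, 22, 21, 21, 18, 18, 19, 0, 113, 165, 30, 80, 140, 90, 0, 15, 53, 30, 24, 19, 19, 19, 19, 18, 18, 18, 19, 21]
218 [169, 169, 170, 169, 173, 170, 104, 49, 55, 57, 53, 56, 54, 58, 57, 58, 53, 58, 50, 47, 76, 92, 93, 89, 89, 90, 88, 91] [21, 22, 22, 22, 22, 21, 20, 78, 135, 60, 0, 143, 173, 140, 150, 30, 135, 90, 120, 45, 16, 20, 19, 19, 19, 19, 20, 18]
220 [169, 169, 168, 171, 174, 121, 59, 55, 58, 60, 59, 58, 59, 52, 56, 53, 57, 50, 53, 47, 57, 85, 89, 87, 91, 93, 91, 90] [21, 22, 22, 22, 21, 21, 20, 78, 78, 68, 150, 68, 12, 120, 105, 105, 30, 120, 165, 45, 23, 19, 20, 20, 20, 19, 18, 18]
V col [119, 150, 173, 176, 146, 83, 88, 87, 67, 56, 51, 63, 58, 53, 52, 59, 48, 37, 22, 30]
-1 [[253.8, 218.0], [253.7, 219.3], [261.8, 227.1], [245.7, 227.1]]
0 [[253.8, 216.6], [253.7, 217.9], [261.8, 225.6], [245.6, 225.6]]
1 [[253.8, 215.1], [253.7, 216.3], [261.9, 224.2], [245.6, 224.1]]
keyway in tool mm [-2.27998035 -0.65775838 73.25391495]
```

Call:
jog_arm(
  series=[
    [-1.6, -0.5, 5, 0, 0, 0, 0],
    [-1.6, -0.5, 6, 0, 0, 0, 0],
    [0, 0, 6, 0, 0, 0, 0],
    [0, 0, 3, 0, 0, 0, 0],
    [0, 0, 0, 0, 0, 0, 0],
    [0, 0, 0, 0, 0, 0, 0],
  ],
)

```text
time_s: 10.22
ee_pos: [0.4759, 0.0593, 0.115]
tcp_rot: [0.162, 0.987, -0.0, -0.0]
force: [0.3, -0.2, 0.5]
width: 0.108
finger_force: 58.5
```

```bash
cat > meas.py <<'E'
import sys
from h import *
from scipy.optimize import least_squares
n=sys.argv[1]
s=ctrl.read_state(); r=R.from_quat(s["tcp_rot"]); ci=ctrl.camera_info("wrist"); M=np.array(ci["cam_to_world"])
print("cam in tool",np.round(r.inv().apply(M[:3,3]-s["ee_pos"])*1000,2),"rot",np.round((r.inv()*R.from_matrix(M[:3,:3])).as_euler("xyz",degrees=True),2))
tool((.4749,.0602,.062),161.4)
im=ctrl.capture("wrist"); cv2.imwrite(f"pics/{n}.png",im)
cv2.imwrite(f"pics/{n}b.png",cv2.resize(im[150:270,175:335],(800,600),interpolation=cv2.INTER_CUBIC))
H,S,V=cv2.split(cv2.cvtColor(im,cv2.COLOR_BGR2HSV))
m=((H>12)&(H<36)&(S>90)).astype(np.uint8); m=cv2.morphologyEx(m,cv2.MORPH_OPEN,np.ones((3,3)))
c=max(cv2.findContours(m,cv2.RETR_EXTERNAL,cv2.CHAIN_APPROX_NONE)[0],key=cv2.contourArea)[:,0]
P=np.array([onz(ci,*q,.062)[:2]*1000 for q in c])
f=least_squares(lambda p:np.hypot(P[:,0]-p[0],P[:,1]-p[1])-p[2],[475,60,22],loss="cauchy",f_scale=.4)
k=np.r_[f.x[:2]/1000,.062]; print("plug",f.x,(abs(f.fun)<.6).sum(),len(P),"px",np.round(px(ci,k),1))
for t in((255.1,v,f.x) for v in()): pass
# tip: outline top px (255.0,213.9) = near edge of barrel ~4 mm above tip at z_tcp-0.0415
o=onz(ci,255.0,213.9,s["ee_pos"][2]-.0415); t=r.inv().apply(o-s["ee_pos"])*1000-[5,0,0]
kt=r.inv().apply(k-s["ee_pos"])*1000; print("tip tool",np.round(t,2),"keyway tool",np.round(kt,2),"correction",np.round(kt-t,2)[:2])
E
python3 meas.py b3
```

```text
cam in tool [  83.55    0.49 -141.76] rot [1.6136e+02 7.0000e-02 8.9920e+01]
t 10.22 tcp [0.4759 0.0593 0.115 ] tool mm [ 1.2  0.5 53. ] yaw 161.38 turn az -0.02 zaxis [-9.e-04  1.e-04 -1.e+00] F [ 0.3 -0.2  0.5] T [-0.03 -0.03 -0.01] w 9.3 ff 58.5 q6 0.32
plug [474.83068054  60.12797978  22.46656159] 150 214 px [254.2 214. ]
tip tool [ 1.19  0.94 41.51] keyway tool [ 1.28  0.45 53.05] correction [ 0.09 -0.5 ]
```

View pics/b3b.png

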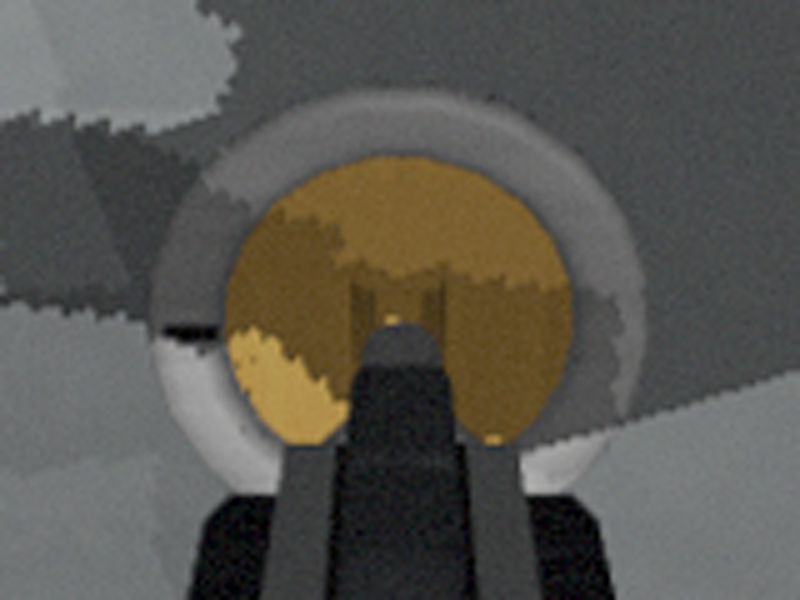

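The close view shows the hole centred at crop x≈399 with the tip at 401.5, so the remaining error is about 0.3–0.5 mm. Descending gently.

Call:
jog_arm(
  series=[
    [0, -0.4, 1, 0, 0, 0, 0],
    [0, 0, 2, 0, 0, 0, 0],
    [0, 0, 2, 0, 0, 0, 0],
    [0, 0, 2, 0, 0, 0, 0],
    [0, 0, 2, 0, 0, 0, 0],
    [0, 0, 2, 0, 0, 0, 0],
    [0, 0, 2, 0, 0, 0, 0],
    [0, 0, 1, 0, 0, 0, 0],
    [0, 0, 0, 0, 0, 0, 0],
  ],
)

```text
time_s: 11.02
ee_pos: [0.476, 0.0589, 0.1011]
tcp_rot: [0.162, 0.987, -0.0, -0.0]
force: [-0.8, -0.3, -1.2]
width: 0.108
finger_force: 58.5
```

```bash
python3 -c "
from h import *
tool((.4749,.0602,.0795),161.4)"
```

```text
t 11.02 tcp [0.476  0.0589 0.1011] tool mm [ 1.4  0.9 21.6] yaw 161.38 turn az -0.02 zaxis [-5.e-04  1.e-04 -1.e+00] F [-0.8 -0.3 -1.2] T [ 0.02  0.02 -0.01] w 9.2 ff 58.5 q6 0.32
```

Call:
jog_arm(
  series=[
    [0, 0, 1, 0, 0, 0, 0],
    [0, 0, 1, 0, 0, 0, 0],
    [0, 0, 1, 0, 0, 0, 0],
    [0, 0, 1, 0, 0, 0, 0],
    [0, 0, 1, 0, 0, 0, 0],
    [0, 0, 0, 0, 0, 0, 0],
  ],
)

```text
time_s: 11.52
ee_pos: [0.4762, 0.0586, 0.0963]
tcp_rot: [0.162, 0.987, -0.0, 0.0]
force: [-0.3, -1.1, 0.4]
width: 0.105
finger_force: 58.6
```

```bash
python3 -c "
from h import *
tool((.4749,.0602,.0795),161.4)"
```

```text
t 11.52 tcp [0.4762 0.0586 0.0963] tool mm [ 1.8  1.1 16.8] yaw 161.37 turn az -0.03 zaxis [ 1.e-04 -8.e-04 -1.e+00] F [-0.3 -1.1  0.4] T [-0.33  0.05 -0.04] w 9.0 ff 58.6 q6 0.32
```

Call:
jog_arm(
  series=[
    [0, 0, 1, 0, 0, 0, 0],
    [0, 0, 1, 0, 0, 0, 0],
    [0, 0, 1, 0, 0, 0, 0],
    [0, 0, 1, 0, 0, 0, 0],
    [0, 0, 1, 0, 0, 0, 0],
    [0, 0, 0, 0, 0, 0, 0],
  ],
)

```text
time_s: 12.02
ee_pos: [0.4758, 0.0587, 0.0909]
tcp_rot: [0.162, 0.987, -0.0, -0.0]
force: [0.0, -3.7, -1.2]
width: 0.107
finger_force: 58.4
```

```bash
python3 -c "
from h import *
tool((.4749,.0602,.0795),161.4)"
```

```text
t 12.02 tcp [0.4758 0.0587 0.0909] tool mm [ 1.3  1.2 11.4] yaw 161.37 turn az -0.03 zaxis [-8.e-04 -6.e-04 -1.e+00] F [ 0.  -3.7 -1.2] T [-0.83  0.08 -0.04] w 9.1 ff 58.4 q6 0.32
```

Call:
jog_arm(
  series=[
    [-0.2, -0.5, 0.5, 0, 0, 0, 0],
    [0, 0, 1, 0, 0, 0, 0],
    [0, 0, 1, 0, 0, 0, 0],
    [0, 0, 1, 0, 0, 0, 0],
    [0, 0, 1, 0, 0, 0, 0],
    [0, 0, 0.5, 0, 0, 0, 0],
    [0, 0, 0, 0, 0, 0, 0],
  ],
)

```text
time_s: 12.6
ee_pos: [0.477, 0.059, 0.0867]
tcp_rot: [0.162, 0.987, 0.001, 0.001]
force: [0.2, 0.2, 1.5]
width: 0.109
finger_force: 59.0
```

```bash
python3 -c "
from h import *
tool((.4749,.0602,.0795),161.4)"
```

```text
t 12.6 tcp [0.477  0.059  0.0867] tool mm [2.4 0.5 7.2] yaw 161.41 turn az 0.01 zaxis [ 0.0017  0.0014 -1.    ] F [0.2 0.2 1.5] T [ 0.01 -0.13 -0.03] w 9.3 ff 59.0 q6 0.31
```

Call:
jog_arm(
  series=[
    [0, 0, 1, 0, 0, 0, 0],
    [0, 0, 1, 0, 0, 0, 0],
    [0, 0, 1, 0, 0, 0, 0],
    [0, 0, 1, 0, 0, 0, 0],
    [0, 0, 1, 0, 0, 0, 0],
    [0, 0, 0, 0, 0, 0, 0],
  ],
)

```text
time_s: 13.1
ee_pos: [0.4762, 0.0587, 0.081]
tcp_rot: [0.162, 0.987, 0.0, -0.0]
force: [2.5, 1.2, -1.0]
width: 0.107
finger_force: 58.5
```

```bash
python3 -c "
from h import *
tool((.4749,.0602,.0795),161.4)"
```

```text
t 13.1 tcp [0.4762 0.0587 0.081 ] tool mm [1.7 1.  1.5] yaw 161.4 turn az -0.0 zaxis [-1.e-04  8.e-04 -1.e+00] F [ 2.5  1.2 -1. ] T [ 0.44 -0.43  0.  ] w 9.1 ff 58.5 q6 0.31
```

Call:
jog_arm(
  series=[
    [0, 0, 0.8, 0, 0, 0, 0],
    [0, 0, 0.8, 0, 0, 0, 0],
    [0, 0, 0, 0, 0, 0, 0],
  ],
)

```text
time_s: 13.35
ee_pos: [0.4762, 0.0586, 0.0799]
tcp_rot: [0.162, 0.987, 0.0, -0.0]
force: [-0.0, 2.2, 3.8]
width: 0.109
finger_force: 59.4
```

Call:
jog_arm(
  series=[
    [0, 0, 0.8, 0, 0, 0, 0],
    [0, 0, 0, 0, 0, 0, 0],
  ],
)

```text
time_s: 13.52
ee_pos: [0.4763, 0.0586, 0.0798]
tcp_rot: [0.162, 0.987, 0.0, 0.0]
force: [-1.1, 2.0, 8.4]
width: 0.112
finger_force: 60.4
```

Run:
```python
from h import *
tool((.4749,.0602,.0795),161.4)
im=ctrl.capture("wrist"); cv2.imwrite("pics/b4.png",im)
cv2.imwrite("pics/b4b.png",cv2.resize(im[150:345,125:385],(800,600),interpolation=cv2.INTER_CUBIC))
```

```text
t 13.52 tcp [0.4763 0.0586 0.0798] tool mm [1.8 1.1 0.3] yaw 161.39 turn az -0.01 zaxis [ 5.e-04  5.e-04 -1.e+00] F [-1.1  2.   8.4] T [0.56 0.38 0.05] w 9.6 ff 60.4 q6 0.31
```

View pics/b4b.png

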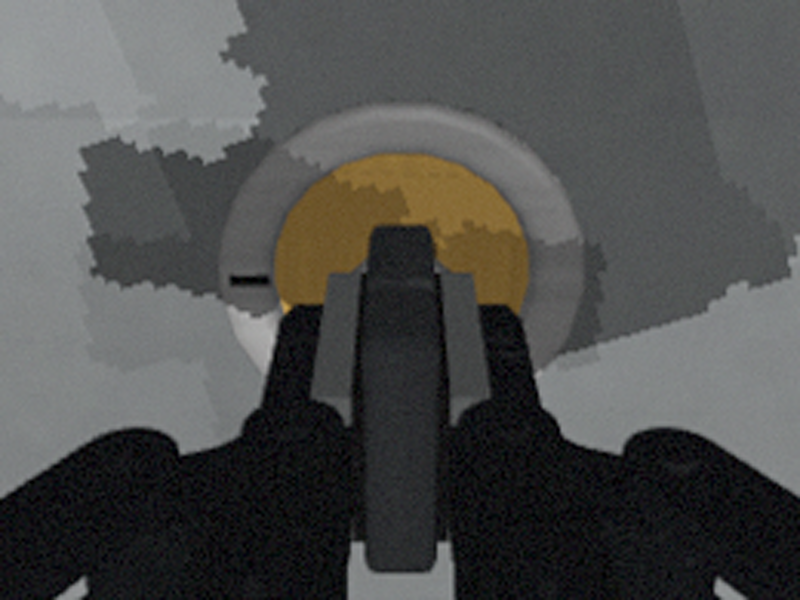

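The picture shows the key fully seated: the descent stopped at TCP z=0.0798, against 0.0795 predicted for home, with about 8 N upward. The fingers are clear of the bezel. Now turning clockwise.

Call:
jog_arm(
  series=[
    [0.08, -0.13, 0, 0, 0, 6, 0],
    [0.08, -0.13, 0, 0, 0, 6, 0],
    [0.08, -0.13, 0, 0, 0, 6, 0],
    [0.08, -0.13, 0, 0, 0, 6, 0],
    [0.08, -0.13, 0, 0, 0, 6, 0],
    [0, 0, 0, 0, 0, 0, 0],
  ],
)

```text
time_s: 14.07
ee_pos: [0.4762, 0.0586, 0.0798]
tcp_rot: [0.413, 0.911, 0.001, 0.0]
force: [0.3, 3.0, 7.8]
width: 0.108
finger_force: 60.0
```

```bash
python3 -c "
from h import *
tool((.4749,.0602,.0795),64)"
```

```text
t 14.07 tcp [0.4762 0.0586 0.0798] tool mm [2.1 0.1 0.3] yaw 131.2 turn az 67.2 zaxis [ 0.0016  0.0014 -1.    ] F [0.3 3.  7.8] T [0.75 0.08 0.04] w 9.3 ff 60.0 q6 0.84
```

Call:
jog_arm(
  series=[
    [0.08, -0.13, 0, 0, 0, 6, 0],
    [0.08, -0.13, 0, 0, 0, 6, 0],
    [0.08, -0.13, 0, 0, 0, 6, 0],
    [0.08, -0.13, 0, 0, 0, 6, 0],
    [0.08, -0.13, 0, 0, 0, 6, 0],
    [0.08, -0.13, 0, 0, 0, 6, 0],
    [0, 0, 0, 0, 0, 0, 0],
  ],
)

```text
time_s: 14.65
ee_pos: [0.4766, 0.0583, 0.0799]
tcp_rot: [0.674, 0.739, 0.001, 0.001]
force: [3.4, 1.7, 4.9]
width: 0.107
finger_force: 59.4
```

```bash
python3 -c "
from h import *
tool((.4749,.0602,.0795),64)"
```

```text
t 14.65 tcp [0.4766 0.0583 0.0799] tool mm [ 2.1 -1.5  0.4] yaw 95.3 turn az 31.3 zaxis [ 3.9e-03  5.0e-04 -1.0e+00] F [3.4 1.7 4.9] T [ 0.59 -0.78  0.04] w 9.1 ff 59.4 q6 1.47
```

Call:
jog_arm(
  series=[
    [0, 0.3, 0.3, 0, 0, 6, 0],
    [0, 0.2, 0.2, 0, 0, 6, 0],
    [0, 0, 0, 0, 0, 6, 0],
    [0, 0, 0, 0, 0, 6, 0],
    [0, 0, 0, 0, 0, 4, 0],
    [0, 0, 0, 0, 0, 3, 0],
    [0, 0, 0, 0, 0, 0, 0],
  ],
)

```text
time_s: 15.23
ee_pos: [0.4772, 0.0577, 0.0799]
tcp_rot: [0.846, 0.533, 0.001, 0.001]
force: [2.6, 1.5, 8.9]
width: 0.11
finger_force: 60.1
```

Run:
```python
from h import *
tool((.4749,.0602,.0795),64)
im=ctrl.capture("wrist"); cv2.imwrite("pics/b5.png",im)
cv2.imwrite("pics/b5b.png",cv2.resize(im[150:345,125:385],(800,600),interpolation=cv2.INTER_CUBIC))
```

```text
t 15.23 tcp [0.4772 0.0577 0.0799] tool mm [ 1.3 -3.1  0.3] yaw 64.44 turn az 0.44 zaxis [ 0.0041 -0.001  -1.    ] F [2.6 1.5 8.9] T [ 0.22 -0.47  0.09] w 9.4 ff 60.1 q6 2.01
```

View pics/b5b.png

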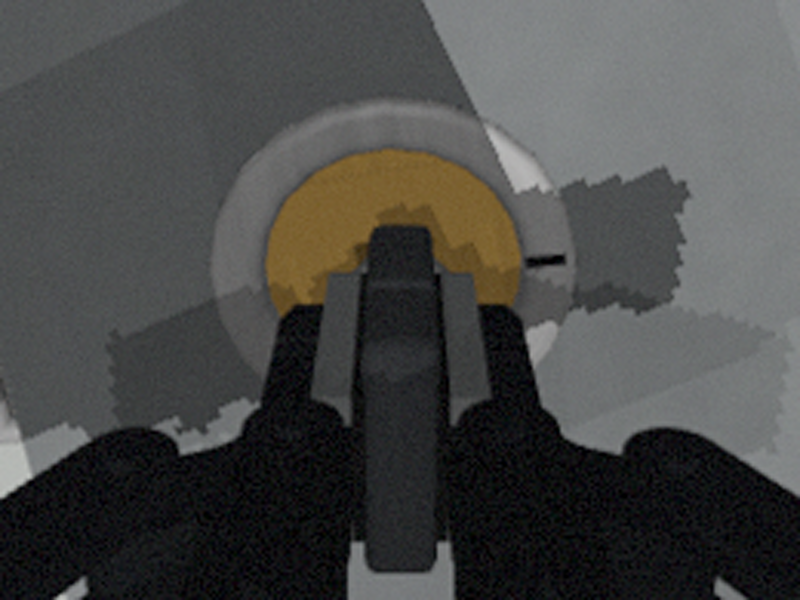

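The key is seated and turned about 97°, with the far mark now at the right of the picture. A couple more degrees will cover the play.

Call:
jog_arm(
  series=[
    [0, 0, 0, 0, 0, 1.5, 0],
    [0, 0, 0, 0, 0, 1, 0],
    [0, 0, 0, 0, 0, 0, 0],
    [0, 0, 0, 0, 0, 0, 0],
  ],
)

```text
time_s: 15.62
ee_pos: [0.4771, 0.0577, 0.0799]
tcp_rot: [0.857, 0.515, 0.001, 0.001]
force: [2.1, -0.1, 8.5]
width: 0.107
finger_force: 60.1
```

```bash
python3 -c "
from h import *
tool((.4749,.0602,.0795),64)"
```

```text
t 15.62 tcp [0.4771 0.0577 0.0799] tool mm [ 1.2 -3.1  0.3] yaw 62.05 turn az -1.95 zaxis [ 0.004 -0.001 -1.   ] F [ 2.1 -0.1  8.5] T [ 0.19 -0.48  0.04] w 9.2 ff 60.1 q6 2.05
```

Call:
jog_arm(
  series=[
    [0, 0, 0, 0, 0, 1.2, 0],
    [0, 0, 0, 0, 0, 0, 0],
    [0, 0, 0, 0, 0, 0, 0],
  ],
)

```text
time_s: 15.87
ee_pos: [0.4771, 0.0577, 0.0799]
tcp_rot: [0.862, 0.506, 0.001, 0.001]
force: [1.6, 0.9, 7.9]
width: 0.108
finger_force: 60.1
```

```bash
python3 -c "
from h import *
tool((.4749,.0602,.0795),64)"
```

```text
t 15.87 tcp [0.4771 0.0577 0.0799] tool mm [ 1.1 -3.2  0.4] yaw 60.84 turn az -3.16 zaxis [ 0.004 -0.001 -1.   ] F [1.6 0.9 7.9] T [ 0.14 -0.48  0.11] w 9.2 ff 60.1 q6 2.07
```

Call:
jog_arm(
  series=[
    [0, 0, 0, 0, 0, 1.2, 0],
    [0, 0, 0, 0, 0, 0, 0],
    [0, 0, 0, 0, 0, 0, 0],
  ],
)

```text
time_s: 16.12
ee_pos: [0.4771, 0.0576, 0.0798]
tcp_rot: [0.868, 0.497, 0.001, 0.001]
force: [1.7, 0.0, 8.8]
width: 0.105
finger_force: 60.1
```

```bash
python3 -c "
from h import *
tool((.4749,.0602,.0795),64)"
```

```text
t 16.12 tcp [0.4771 0.0576 0.0798] tool mm [ 1.1 -3.2  0.3] yaw 59.64 turn az -4.36 zaxis [ 0.0039 -0.0011 -1.    ] F [1.7 0.  8.8] T [ 0.11 -0.44  0.04] w 9.0 ff 60.1 q6 2.09
```

Call:
jog_arm(
  series=[
    [0, 0, 0, 0, 0, 1.5, 0],
    [0, 0, 0, 0, 0, 0, 0],
    [0, 0, 0, 0, 0, 0, 0],
  ],
)

```text
time_s: 16.37
ee_pos: [0.4771, 0.0576, 0.0799]
tcp_rot: [0.874, 0.486, 0.001, 0.001]
force: [1.9, -0.3, 9.1]
width: 0.106
finger_force: 60.1
```

Run:
```python
from h import *
tool((.4749,.0602,.0795),64)
T=[]
for i in range(6): ctrl.capture("wrist"); s=ctrl.read_state(); T.append([*np.round(s["torque"],3),round(float(s["force"][2]),1)])
print(T)
```

```text
t 16.37 tcp [0.4771 0.0576 0.0799] tool mm [ 1.  -3.2  0.3] yaw 58.14 turn az -5.86 zaxis [ 0.0039 -0.0011 -1.    ] F [ 1.9 -0.3  9.1] T [ 0.08 -0.42  0.04] w 9.1 ff 60.1 q6 2.12
[[np.float64(0.118), np.float64(-0.436), np.float64(0.064), 9.0], [np.float64(0.178), np.float64(-0.458), np.float64(0.052), 7.9], [np.float64(0.086), np.float64(-0.389), np.float64(0.091), 9.0], [np.float64(0.096), np.float64(-0.384), np.float64(0.128), 9.2], [np.float64(0.082), np.float64(-0.439), np.float64(0.111), 9.2], [np.float64(0.133), np.float64(-0.437), np.float64(0.088), 8.9]]
```

Call:
jog_arm(
  series=[
    [0, 0, 0, 0, 0, 1.5, 0],
    [0, 0, 0, 0, 0, 1, 0],
    [0, 0, 0, 0, 0, 0, 0],
  ],
)

```text
time_s: 16.92
ee_pos: [0.4771, 0.0576, 0.0799]
tcp_rot: [0.885, 0.466, 0.001, 0.001]
force: [2.2, 0.3, 9.1]
width: 0.112
finger_force: 60.1
```

Run:
```python
from h import *
T=[]
for i in range(8): im=ctrl.capture("wrist"); s=ctrl.read_state(); T.append([*s["torque"],*s["force"]])
print(np.mean(T,0).round(3))
tool((.4749,.0602,.0795),64)
cv2.imwrite("pics/b6.png",im)
a=[cv2.imread(f"pics/{n}.png")[210:345,190:320] for n in("b4","b6")]
cv2.imwrite("pics/b6b.png",cv2.resize(np.clip(np.hstack(a).astype(float)*1.8,0,255).astype(np.uint8),(800,415),interpolation=cv2.INTER_CUBIC))
```

```text
[ 0.109 -0.427  0.077  1.76   0.845  9.211]
t 17.32 tcp [0.477  0.0576 0.0798] tool mm [ 1.  -3.2  0.3] yaw 55.65 turn az -8.35 zaxis [ 0.0038 -0.0013 -1.    ] F [1.4 0.5 8.7] T [ 0.11 -0.45  0.08] w 9.2 ff 60.1 q6 2.16
```

View pics/b6b.png

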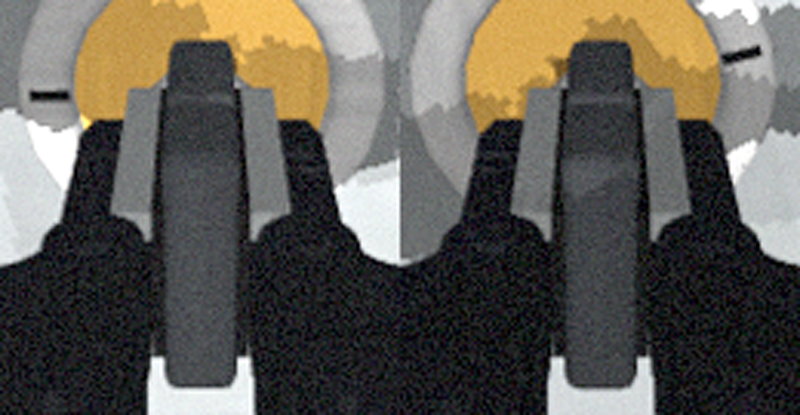

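Call:
jog_arm(
  series=[
    [0, 0, 0, 0, 0, 1.5, 0],
    [0, 0, 0, 0, 0, 1.5, 0],
    [0, 0, 0, 0, 0, 0, 0],
  ],
)

```text
time_s: 17.57
ee_pos: [0.4772, 0.0575, 0.0799]
tcp_rot: [0.896, 0.443, 0.001, 0.002]
force: [2.4, 0.3, 8.9]
width: 0.105
finger_force: 60.1
```

Run:
```python
from h import *
T=[]
for i in range(8): im=ctrl.capture("wrist"); s=ctrl.read_state(); T.append([*s["torque"],*s["force"]])
print(np.mean(T,0).round(3),np.std(T,0).round(3))
tool((.4749,.0602,.0795),64)
g=[cv2.imread("pics/b4.png",0),im[:,:,:].mean(2)]
for a in g: print([ (v,np.where(np.array(a)[v,225:285]>0)[0].size) for v in(330,)],[np.round(np.array(a)[335,238:274]).astype(int).tolist()],[np.round(np.array(a)[228,238:274]).astype(int).tolist()])
```

```text
[ 1.000e-03 -4.750e-01  2.710e-01  2.061e+00 -8.000e-03  8.473e+00] [0.035 0.017 0.021 0.424 0.314 0.356]
t 17.97 tcp [0.4772 0.0575 0.0799] tool mm [ 0.8 -3.4  0.3] yaw 52.68 turn az -11.32 zaxis [ 0.0041 -0.0017 -1.    ] F [2.7 0.4 8.9] T [ 0.03 -0.49  0.23] w 9.4 ff 60.1 q6 2.21
[(330, 58)] [[125, 133, 133, 129, 131, 134, 120, 94, 64, 40, 37, 28, 36, 33, 33, 36, 36, 35, 38, 28, 33, 37, 27, 30, 35, 56, 61, 113, 133, 134, 133, 130, 133, 137, 91, 19]] [[81, 86, 89, 89, 91, 91, 80, 44, 29, 29, 35, 27, 31, 35, 33, 37, 32, 28, 29, 27, 29, 35, 28, 29, 40, 32, 21, 50, 90, 102, 113, 95, 88, 88, 91, 90]]
[(330, 59)] [[110, 122, 122, 118, 121, 121, 108, 78, 50, 31, 36, 32, 23, 31, 32, 35, 38, 31, 34, 28, 27, 28, 33, 28, 24, 30, 49, 85, 114, 120, 116, 120, 121, 122, 77, 15]] [[84, 89, 87, 90, 79, 79, 53, 35, 26, 22, 26, 32, 30, 27, 22, 34, 24, 31, 33, 33, 28, 18, 26, 31, 26, 28, 15, 52, 69, 71, 74, 68, 69, 69, 68, 74]]
```

The torque jumped to 0.27 N m, so the plug is on its stop, past a quarter turn. I'll ease off 1° and hand in.

Call:
jog_arm(
  series=[
    [0, 0, 0, 0, 0, -1, 0],
    [0, 0, 0, 0, 0, 0, 0],
    [0, 0, 0, 0, 0, 0, 0],
  ],
)

```text
time_s: 18.22
ee_pos: [0.4771, 0.0575, 0.0798]
tcp_rot: [0.892, 0.451, 0.001, 0.002]
force: [2.5, 0.3, 9.0]
width: 0.109
finger_force: 60.0
```

```bash
python3 -c "
from h import *
tool((.4749,.0602,.0795),64); print(ctrl.finish_job())"
```

```text
t 18.22 tcp [0.4771 0.0575 0.0798] tool mm [ 0.9 -3.4  0.3] yaw 53.66 turn az -10.34 zaxis [ 0.004  -0.0016 -1.    ] F [2.5 0.3 9. ] T [ 0.02 -0.41  0.21] w 9.3 ff 60.0 q6 2.19
the job is handed in; nothing more can be done
None
```

I handed the job in at 18.2 s: the large key is fully home (about 9 N down), turned clockwise past the quarter turn to the plug's stop (going by the rise in wrist torque), and still gripped and held there.

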